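Sweep the brass nuts off the teardown plate into the red pan

TASK

Clear the three loose brass nuts off the raised dark plate: with closed fingers sweep them along the plate and over its open end so that all three drop into the red pan. Sweep only, do not pick any nut up, and leave the small fuel filter and the steel socket that stand on the plate, and everything else on the bench, where they are.

Things in the scene. Friction and masses are not known exactly. Their poses are not given: they have to be found in the camera images.
- plate: Fixed raised teardown plate of dark steel with bright rims, 270 mm along its own x by 300 mm along its own y; its flat top is 50 mm above the bench. Origin on the bench under its centre. Rims 6 mm thick stand 8 mm above the top along its two long sides (own x = -135 and +135 mm). Its two ends (own y = -150 and +150 mm) are open, without any rim, and parts pushed over an end fall into the pan that stands there. Turned up to about 15 degrees from square to the robot.
- pan_red: Fixed open red plastic pan below one end of the plate, the end differs from run to run. 270 mm along its own x, 110 mm along its own y, 38 mm high, walls and floor 4 mm. Origin on the bench under its centre, 195 mm from the plate's centre along the plate's +y or -y; axes parallel to the plate's. It reaches 10 mm under the end of the plate and its rim is 12 mm lower than the plate's top. Empty at the start.
- pan_blue: Fixed open blue plastic pan, same size, below the other end of the plate; a few steel bolts are fixed in it. No nut belongs there.
- nut_a: Loose brass hexagon nut, 30 mm across flats, 34.6 mm across corners, 16 mm high, about 60 g, lying flat on the plate. Origin at the centre of the nut (58 mm above the bench at the start), z along its bore. Starts along the plate's -x side, in the half towards its -y end.
- nut_b: Loose brass hexagon nut, 30 mm across flats, 34.6 mm across corners, 16 mm high, about 60 g, lying flat on the plate. Origin at the centre of the nut (58 mm above the bench at the start), z along its bore. Starts along the plate's -x side, in the half towards its +y end.
- nut_c: Loose brass hexagon nut, 30 mm across flats, 34.6 mm across corners, 16 mm high, about 60 g, lying flat on the plate. Origin at the centre of the nut (58 mm above the bench at the start), z along its bore. Starts along the plate's +x side. No thing stands between any nut and the ends of the plate except another nut.
- fuel_filter: Bystander on the plate, near its long middle line: small fuel filter, white drum 42 mm in diameter and 38 mm high with a steel band and a dark stub to 52 mm high, loose. Origin at the centre of its underside. Leave it where it stands.
- socket: Bystander on the plate, near its long middle line, on the other side of the plate's centre from the filter: steel wrench socket, 28 mm in diameter, 36 mm high, loose. Origin at the centre of its underside. Leave it where it stands.
- cartridge: Bystander on the bench: pleated brown filter cartridge standing up, 80 mm in diameter, 106 mm high. Origin at the centre of its underside.
- spin_filter: Bystander on the bench: red spin-on oil filter, 90 mm in diameter, 90 mm high. Origin at the centre of its underside.
- sample_bottle: Bystander on the bench: amber glass bottle, 60 mm in diameter, 140 mm high. Origin at the centre of its underside.
- beaker: Bystander on the bench: empty glass beaker, 90 mm in diameter at the rim, 110 mm high. Origin at the centre of its underside.
- wrench: Bystander on the bench: wrench with dark steel head, lying flat. Origin at the middle of its underside.

How it is judged:
By the outcome, as a careful person would: the job done as asked, in the order asked, and still so for the second after the job is handed in, with the robot touching nothing.
It also fails if it takes over 54 s, if anything falls off the work surface, if the arm or the gripper's body presses on something with over 40 N, if the wrist force passes 120 N, or if a joint passes its speed limit or range.

ROBOT

A 6-joint arm with a two-finger parallel gripper is mounted at the origin on the work surface. World frame = base frame: x ahead of the robot, y to its left, z up, the work surface at z = 0. Lengths are in m, angles in rad, forces in N, time in s.
With the tool pointing down it reaches from about 0.35 to 0.975 m from the base axis. Payload 4.9 kg.
Tool frame: the origin (TCP) lies at the very end of the fingers, on their centre line; the grasp point (between the pads) lies 19 mm behind it (manip.grasp_offset is the distance from the TCP to the grasp point, in m); z points along the fingers, y is the line along which they close (so a half turn about z gives the same grasp; the last joint's range is limited). The gripper opens to 85 mm and grips with 20 to 120 N. Pads are 22 mm wide; open, the fingers measure 114 mm over their backs; the gripper's body (76 mm by 85 mm) begins 54 mm behind the grasp point. The pads swing forward as they close: fully open they stand 13 mm farther back than shut.
Start: joints at [-1.281, 0.053, 1.613, -0, 1.476, -0.119], TCP at [0.248, -0.573, 0.231] pointing down, gripper open.
Joint ranges: [-3.01, 3.01], [-1.01, 2.22], [0.06, 2.58], [-1.02, 4.17], [0.09, 2.62], [-3.14, 3.14]. Speed limits (rad/s): [2.57, 2.57, 3.14, 3.14, 3.14, 3.14].

INTERFACE

Orientations are given as a unit quaternion [w, x, y, z].
In Python, from plant import manip, eyes, job_done, models gives the robot as it stands.
- The arm moves only by the tool servo_tool, never from a script. Its argument "motion" is one flat list of numbers, 5 for each row, row after row: the opening, from -1 (shut) to 1 (fully open), then the shift along the tool's x, y, z normalised to -1 to 1, where 1 is 120 mm, then the turn about the tool's z normalised to -1 to 1, where 1 is 45 degrees. A call has 1 to 5 rows; each row is the pose to reach, as a shift and turn from the pose commanded when the call began, along the tool's axes at that moment; what a row does not reach only later rows make up. A row lasts 1/8 s, in which the tool goes at most 62.5 mm and 10.7 degrees, less where a joint would pass 70% of its speed; a pose out of reach is approached as far as the arm can. A call with a number of a shift or a turn outside -1 to 1 is refused whole. A call with a gripper value outside its range is refused whole. The fingers move at their own pace and stop on an object; the grip force is fixed at half the most. Time passes only in rows, so rows that repeat a pose let the fingers close. It gives the time, the measured TCP pose, the force, the opening and the grip force at its end, in the units of the state.
- manip.state(): the state, without advancing time (a new reading comes with each control period).
- eyes.grab_frame(name): name is "scene" or "top"; returns (picture, depth): 420x560x3 uint8, red, green, blue; 420x560 float32, m along the optical axis (not along the pixel's ray), 0 where there is no reading.
- eyes.camera_params(name): a dict with "fov_y" (degrees; the focal length in pixels is half the picture's height over the tangent of half this angle, whatever the lens; pixels are square), "cx", "cy" (the principal point, pixels), "pose" (4x4, takes a point from camera to world coordinates). Camera axes: x right, y up, looking along -z (the intrinsics and any distortion apply to the point x, -y, -z); pixel columns grow to the right and rows downward; lengths in m; the calibration is good to about 2 mm. A picture is of the moment at which its call begins. camera_params takes no time and is no camera call.
- job_done(): hands the job in; it is judged then, once.
Trained networks look in the newest picture that a camera, given by its name, has taken for a name from the list of things; names that differ only in an ending like _2 or _b are one class to them, and where a whole thing is asked for, a point or a joint stands for the part that bears it (a point fixed in the world has none). Each returns a list of dicts, best first, with "p" (0 to 1); they miss things now and then, are a little off and sometimes report something else, mostly with a low value. They report only what shows in the picture. A call takes as long as a camera call.
- models.regions_of(camera, label): "mask" (420x560 bool, what is visible of it) and "pixel" ([column, row] in pixels, amid what is visible of it).
The state is a dict: "time": time; "joint_pos": joint angles; "joint_vel": joint speeds; "joint_efforts": joint torques, N m; "tool_pos": TCP position; "tool_rot": TCP orientation; "contact_force": force on the tool from outside, world axes, zero at the start; "ft_torque": the same for the moment, N m; "gripper_width": opening from 0.0 (shut) to 1.0 (fully open); "grasp_force": force on a finger pad.
Only numpy, scipy, OpenCV 4.12 (cv2) and the standard library are available. Lean on these libraries where they do the work, as an engineer would, in place of code of your own. Each camera call takes 0.05 s, during which the arm holds its last target. There are 200 camera calls.

## Working session

There is one attempt and no reset: what is moved stays moved. The work goes in short steps, Python scripts to look and compute and a tool call to move; the robot and the scene stay as the last step left them, time stands still between calls to the robot, and variables do not carry over. Pictures are saved under pics/ and viewed, at most 10 in all, crops included, and the job is handed in when it is done.

Besides the shell and the picture viewer there is one more tool, called as name(argument=value, ...) on one line, values as JSON. servo_tool: Moves the arm, as the interface text tells. Its arguments: {"type":"object","properties":{"motion":{"type":"array","items":{"type":"number","minimum":-1,"maximum":1}}},"required":["motion"]}

```bash
mkdir -p pics
cat > h.py <<'E'
import numpy as np, cv2
from plant import manip, eyes, job_done, models
def world(cam,depth,px):
    P=eyes.camera_params(cam); f=depth.shape[0]/2/np.tan(np.radians(P["fov_y"])/2)
    px=np.atleast_2d(px).astype(float); d=depth[px[:,1].astype(int),px[:,0].astype(int)]
    c=np.c_[(px[:,0]-P["cx"])/f*d,-(px[:,1]-P["cy"])/f*d,-d,np.ones(len(d))]
    return (c@np.array(P["pose"]).T)[d>0,:3]
E
python3 - <<'E'
from h import *
print({k:v for k,v in eyes.camera_params("top").items()})
img,d=eyes.grab_frame("top"); cv2.imwrite("pics/top.png",img[:,:,::-1])
i2,d2=eyes.grab_frame("scene"); cv2.imwrite("pics/scene.png",i2[:,:,::-1])
for n in ["plate","pan_red","pan_blue","nut_a","fuel_filter","socket"]:
    for r in models.regions_of("top",n)[:5]:
        ys,xs=np.nonzero(r["mask"]); w=world("top",d,np.c_[xs,ys])
        print(n,round(r["p"],2),np.round(r["pixel"]),len(xs),np.round(np.median(w,0),3),np.round((w.min(0)+w.max(0))/2,3))
        if n in("plate","pan_red","pan_blue"):
            print(cv2.minAreaRect((w[:,:2]*1000).astype(np.float32)))
s=manip.state();print(s["time"],s["tool_pos"],s["tool_rot"])
E
```

```text
{'fov_y': 55.95814058784018, 'cx': 283.3662449533067, 'cy': 211.47487638226195, 'pose': array([[-0.01312065,  0.99628403, -0.0851233 ,  0.4226537 ],
       [-0.99985589, -0.0139894 , -0.00961724, -0.01303965],
       [-0.01077232,  0.08498485,  0.99632401,  1.29048544],
       [ 0.        ,  0.        ,  0.        ,  1.        ]])}
plate 0.57 [291. 205.] 7682 [ 0.551 -0.031  0.049] [ 0.553 -0.031  0.042]
((552.3512573242188, -31.121185302734375), (271.6299743652344, 300.4406433105469), 9.391633033752441)
pan_red 0.57 [355. 197.] 2672 [ 0.589 -0.235  0.004] [ 0.588 -0.232  0.024]
((590.1990966796875, -233.0731201171875), (283.6657409667969, 115.4952621459961), 9.692157745361328)
pan_blue 0.95 [233. 215.] 2532 [0.517 0.171 0.003] [0.517 0.166 0.019]
((518.0116577148438, 172.14341735839844), (270.43341064453125, 109.51825714111328), 9.995633125305176)
nut_a 0.56 [318. 222.] 89 [ 0.493 -0.115  0.063] [ 0.494 -0.115  0.057]
nut_a 0.52 [276. 235.] 16 [0.463 0.019 0.064] [0.464 0.019 0.057]
nut_a 0.49 [144. 235.] 885 [0.459 0.426 0.086] [0.46  0.454 0.045]
nut_a 0.47 [422. 253.] 367 [ 0.395 -0.447  0.006] [ 0.39  -0.459  0.006]
fuel_filter 0.5 [310. 201.] 132 [ 0.557 -0.076  0.087] [ 0.557 -0.075  0.086]
socket 0.65 [276. 206.] 55 [0.54  0.015 0.085] [0.54  0.016 0.085]
0.4 [ 0.24841836 -0.57338884  0.23111821] [-1.48523252e-04  9.79179730e-01  2.02995157e-01 -2.57491415e-05]
```

Run:
```python
import cv2
a=cv2.imread("pics/top.png")[130:280,190:430]
cv2.imwrite("pics/topc.png",cv2.resize(a,None,fx=3.3,fy=3.3,interpolation=cv2.INTER_CUBIC))
```

```text
(no output)
```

View pics/topc.png

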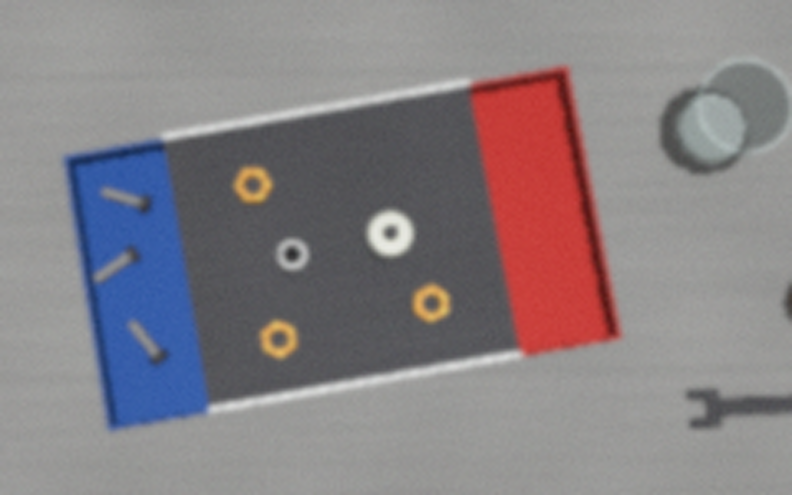

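View pics/scene.png

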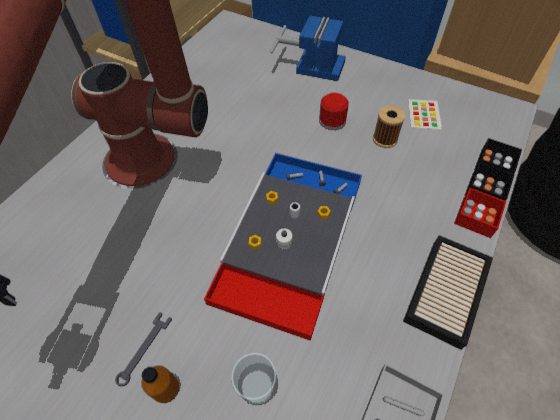

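The top view (crop pixels) shows nuts at (253,184), (279,339) and (431,303). The filter is at (390,233) and the socket at (292,254). The red pan is at the plate's -y end, towards world -y.

```bash
cat >> h.py <<'E'
C=np.array([.553,-.032]); T=np.radians(10.0)
R=np.array([[np.cos(T),-np.sin(T)],[np.sin(T),np.cos(T)]])
def at(cam,uv,z):
    P=eyes.camera_params(cam); f=210/np.tan(np.radians(P["fov_y"])/2); M=np.array(P["pose"])
    r=M[:3,:3]@np.array([(uv[0]-P["cx"])/f,-(uv[1]-P["cy"])/f,-1]); return M[:3,3]+r*(z-M[2,3])/r[2]
def nuts():
    img,d=eyes.grab_frame("top"); h=cv2.cvtColor(img,cv2.COLOR_RGB2HSV)
    m=cv2.inRange(h,(12,100,90),(30,255,255)); m[:130]=0;m[280:]=0;m[:,:190]=0;m[:,390:]=0
    m=cv2.morphologyEx(m,cv2.MORPH_CLOSE,np.ones((7,7)))
    n,_,st,ce=cv2.connectedComponentsWithStats(m)
    for i in range(1,n):
        if st[i,4]>25:
            w=at("top",ce[i],.064)[:2]; print(st[i,4],np.round(ce[i],1),"world",np.round(w,3),"plate mm",np.round((w-C)@R*1000))
    return img
def tool():
    s=manip.state(); from scipy.spatial.transform import Rotation as Ro
    q=s["tool_rot"]; M=Ro.from_quat([q[1],q[2],q[3],q[0]]).as_matrix()
    print("t",s["time"],"tcp",np.round(s["tool_pos"],3),"plate mm",np.round((np.array(s["tool_pos"][:2])-C)@R*1000),"xaxis deg",np.round(np.degrees(np.arctan2(M[1,0],M[0,0])),1),"y",np.round(np.degrees(np.arctan2(M[1,1],M[0,1])),1),"zz",M[2,2])
E
python3 - <<'E'
from h import *
nuts();tool()
for p in ([.557,-.076],[.54,.015],[.590,-.233],[.518,.172]): print(np.round((np.array(p)-C)@R*1000))
E
```

```text
101 [266.1 185.8] world [0.609 0.052] plate mm [70. 73.]
100 [320.1 221.5] world [ 0.495 -0.115] plate mm [-72. -71.]
98 [274.1 232.3] world [0.463 0.028] plate mm [-78.  75.]
t 0.45 tcp [ 0.248 -0.573  0.231] plate mm [-394. -480.] xaxis deg 23.4 y -66.6 zz -0.9999999908891966
[ -4. -44.]
[-5. 49.]
[   2. -204.]
[  1. 207.]
```

servo_tool(motion=[-1,0.25,-0.22,0,-0.2,-1,0.5,-0.44,0,-0.4,-1,0.75,-0.65,0,-0.6,-1,1,-0.87,0,-0.8,-1,1,-0.87,0,-1])

```text
time: 1.08
tool_pos: [0.3181, -0.428, 0.2315]
tool_rot: [0.0, 0.825, 0.566, 0.0]
contact_force: [-0.5, -0.1, 0.4]
gripper_width: 0.003
grasp_force: 0.0
```

```bash
cat >> h.py <<'E'
def go(px,py,z=None,yaw=100):
    s=manip.state(); from scipy.spatial.transform import Rotation as Ro
    tool(); q=s["tool_rot"]; M=Ro.from_quat([q[1],q[2],q[3],q[0]]).as_matrix(); w=C+R@(np.array([px,py])/1000)
    p=np.array(s["tool_pos"]); v=M.T@(np.r_[w,p[2] if z is None else z]-p)
    print("shift units",np.round(v/.12,3),"turn units",np.round(-(yaw-np.degrees(np.arctan2(M[1,0],M[0,0])))/45,3),"F",np.round(s["contact_force"],1),"w",s["gripper_width"])
E
python3 -c "
from h import *
go(-72,-30)"
```

```text
t 1.075 tcp [ 0.318 -0.428  0.232] plate mm [-300. -349.] xaxis deg 68.9 y -21.1 zz -0.9999998563508917
shift units [3.259e+00 2.530e-01 1.000e-03] turn units -0.691 F [-0.5 -0.1  0.4] w 0.0030604958122317874
```

servo_tool(motion=[-1,0.3,0.03,0,-0.2,-1,0.6,0.06,0,-0.4,-1,0.9,0.08,0,-0.6,-1,1,0.08,0,-0.69,-1,1,0.08,0,-0.69])

```text
time: 1.7
tool_pos: [0.3704, -0.3213, 0.2315]
tool_rot: [0.0, 0.646, 0.763, -0.0]
contact_force: [0.2, 0.0, -0.9]
gripper_width: -0.002
grasp_force: 0.0
```

```bash
python3 -c "
from h import *
go(-72,-30)"
```

```text
t 1.7 tcp [ 0.37  -0.321  0.231] plate mm [-230. -253.] xaxis deg 99.5 y 9.5 zz -0.9999998528445511
shift units [ 1.871e+00  1.301e+00 -1.000e-03] turn units -0.011 F [ 0.2  0.  -0.9] w -0.001915049622697178
```

servo_tool(motion=[-1,0.25,0.17,0,-0.01,-1,0.5,0.34,0,-0.01,-1,0.75,0.5,0,-0.01,-1,0.94,0.65,0,-0.01,-1,0.94,0.65,0,-0.01])

```text
time: 2.33
tool_pos: [0.4289, -0.1974, 0.2314]
tool_rot: [0.0, 0.643, 0.766, -0.0]
contact_force: [0.1, 0.1, -0.4]
gripper_width: -0.002
grasp_force: 0.0
```

servo_tool(motion=[-1,0.25,0.17,0.15,0,-1,0.5,0.34,0.3,0,-1,0.75,0.5,0.5,0,-1,0.94,0.65,0.6,0,-1,0.94,0.65,0.6,0])

```text
time: 2.95
tool_pos: [0.4854, -0.0732, 0.1579]
tool_rot: [-0.001, 0.643, 0.766, -0.001]
contact_force: [0.0, -0.3, -0.7]
gripper_width: -0.006
grasp_force: 0.0
```

Run:
```python
from h import *
go(-72,-30,.054)
i,_=eyes.grab_frame("scene"); cv2.imwrite("pics/s1.png",cv2.resize(i[140:340,190:390,::-1],(600,600),interpolation=2))
```

```text
t 2.95 tcp [ 0.485 -0.073  0.158] plate mm [-74. -29.] xaxis deg 100.0 y 10.0 zz -0.9999960774926334
shift units [-0.01   0.017  0.866] turn units -0.001 F [ 0.  -0.3 -0.7] w -0.005539748920985867
```

View pics/s1.png

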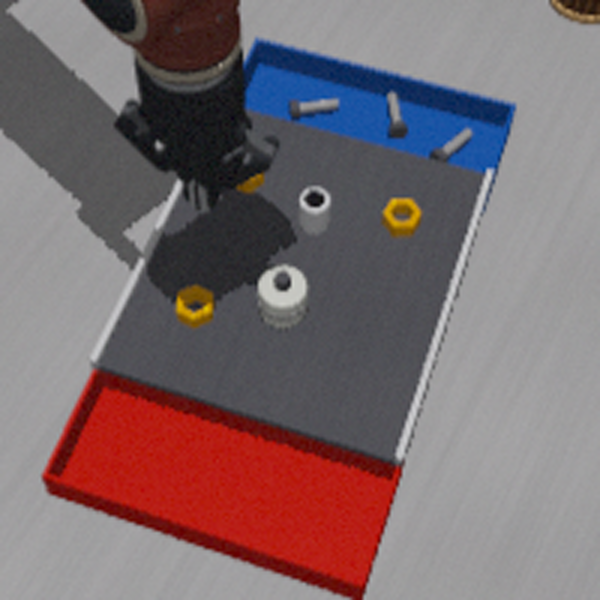

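The view shows the fingers between nut a at (195,305) and nut b at (250,183), and clear of both. I'll lower the tool now.

servo_tool(motion=[-1,0,0.017,0.3,0,-1,0,0.017,0.55,0,-1,0,0.017,0.75,0,-1,0,0.017,0.86,0,-1,0,0.017,0.86,0])

```text
time: 3.62
tool_pos: [0.4874, -0.0738, 0.0558]
tool_rot: [-0.0, 0.644, 0.765, -0.0]
contact_force: [0.8, 0.3, 0.7]
gripper_width: 0.003
grasp_force: 0.0
```

servo_tool(motion=[-1,-0.12,0,0,0,-1,-0.26,0,0,0,-1,-0.4,0,0,0,-1,-0.55,0,0,0,-1,-0.55,0,0,0])

```text
time: 4.25
tool_pos: [0.4997, -0.1395, 0.0564]
tool_rot: [0.0, 0.644, 0.765, 0.0]
contact_force: [-0.1, -0.0, -0.1]
gripper_width: 0.0
grasp_force: 0.0
```

Run:
```python
from h import *
go(-72,-170,.055); nuts()
i,_=eyes.grab_frame("scene"); cv2.imwrite("pics/s2.png",cv2.resize(i[140:340,190:390,::-1],(600,600),interpolation=2))
```

```text
t 4.25 tcp [ 0.5   -0.14   0.056] plate mm [-71. -97.] xaxis deg 99.8 y 9.8 zz -0.9999998178152135
shift units [-0.611 -0.005  0.012] turn units -0.004 F [-0.1 -0.  -0.1] w 8.70259670019732e-05
101 [266.1 185.8] world [0.609 0.052] plate mm [70. 73.]
97 [274.  232.3] world [0.463 0.029] plate mm [-78.  75.]
```

View pics/s2.png

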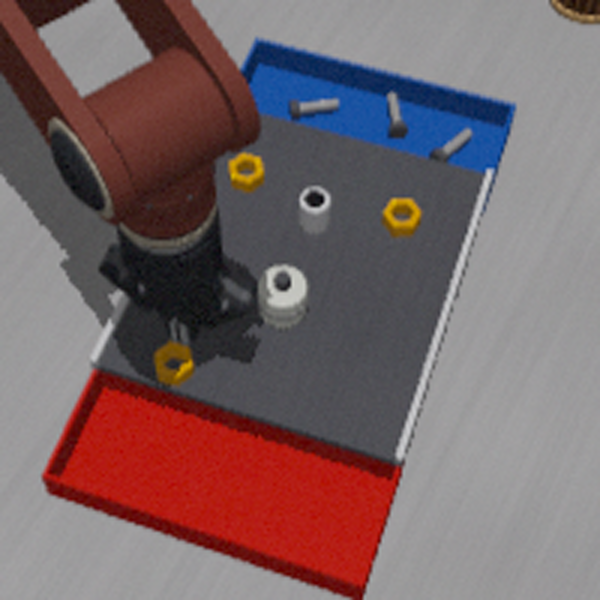

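Nut a is at (175,365), being pushed squarely, and the filter hasn't moved. I'll push on over the edge.

servo_tool(motion=[-1,-0.14,0,0,0,-1,-0.28,0,0,0,-1,-0.42,0,0,0,-1,-0.56,0,0,0,-1,-0.62,0,0,0])

```text
time: 4.97
tool_pos: [0.5123, -0.2127, 0.0562]
tool_rot: [0.0, 0.644, 0.765, 0.0]
contact_force: [0.2, 0.5, 0.8]
gripper_width: -0.002
grasp_force: 0.0
```

servo_tool(motion=[-1,0,0,-0.3,0,-1,0,0,-0.6,0,-1,0,0,-0.8,0,-1,0,0,-0.8,0])

```text
time: 5.48
tool_pos: [0.5135, -0.2121, 0.1547]
tool_rot: [0.002, 0.643, 0.766, 0.0]
contact_force: [-0.8, 0.2, -0.8]
gripper_width: -0.002
grasp_force: 0.0
```

Run:
```python
from h import *
go(-78,117); nuts()
i,_=eyes.grab_frame("scene"); cv2.imwrite("pics/s3.png",cv2.resize(i[140:340,190:390,::-1],(600,600),interpolation=2))
```

```text
t 5.475 tcp [ 0.514 -0.212  0.155] plate mm [ -70. -171.] xaxis deg 99.9 y 9.9 zz -0.9999873952905997
shift units [ 2.396 -0.068 -0.008] turn units -0.002 F [-0.8  0.2 -0.8] w -0.002165425918035054
102 [266.2 185.8] world [0.609 0.052] plate mm [70. 73.]
98 [274.1 232.2] world [0.463 0.029] plate mm [-78.  75.]
```

View pics/s3.png

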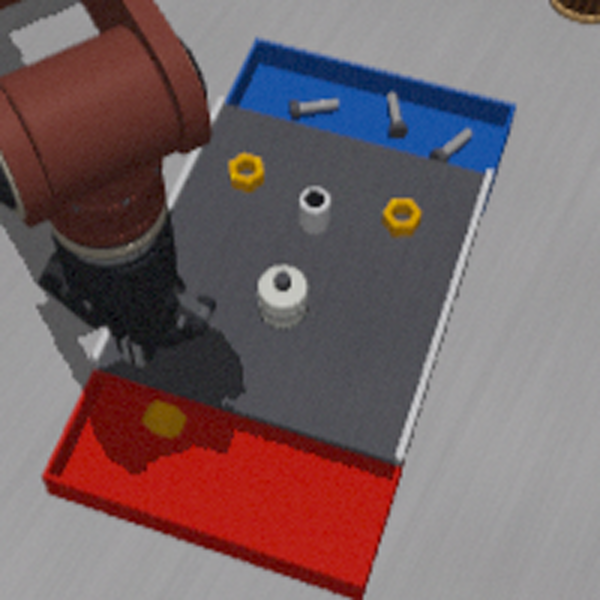

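Nut a is in the red pan, at (165,420). Nut b is next.

servo_tool(motion=[-1,0.25,0,0,0,-1,0.5,-0.03,0,0,-1,0.75,-0.07,0,0,-1,1,-0.07,0,0])

```text
time: 6.08
tool_pos: [0.4815, -0.0932, 0.1497]
tool_rot: [-0.002, 0.643, 0.765, -0.001]
contact_force: [0.2, 0.7, 0.7]
gripper_width: -0.003
grasp_force: 0.0
```

servo_tool(motion=[-1,0.25,0,0,0,-1,0.5,0,0,0,-1,0.75,0,0,0,-1,1,0,0,0])

```text
time: 6.58
tool_pos: [0.4609, 0.0248, 0.1498]
tool_rot: [-0.002, 0.643, 0.766, -0.001]
contact_force: [0.8, 1.6, -0.0]
gripper_width: 0.004
grasp_force: 0.0
```

servo_tool(motion=[-1,0.2,0,0,0,-1,0.4,0,0,0,-1,0.4,0,0,0,-1,0.4,0,0,0])

```text
time: 7.08
tool_pos: [0.4536, 0.0707, 0.1509]
tool_rot: [-0.001, 0.643, 0.766, -0.001]
contact_force: [-0.0, 0.3, -0.1]
gripper_width: -0.003
grasp_force: 0.0
```

Run:
```python
from h import *
go(-78,117,.055)
```

```text
t 7.075 tcp [0.454 0.071 0.151] plate mm [-80. 118.] xaxis deg 99.9 y 9.9 zz -0.999997818780042
shift units [-0.011  0.019  0.799] turn units -0.002 F [-0.   0.3 -0.1] w -0.0025904255872882757
```

servo_tool(motion=[-1,0,0.02,0.3,0,-1,0,0.02,0.55,0,-1,0,0.02,0.72,0,-1,0,0.02,0.79,0,-1,0,0.02,0.79,0])

```text
time: 7.7
tool_pos: [0.4563, 0.0709, 0.0569]
tool_rot: [-0.0, 0.644, 0.765, -0.0]
contact_force: [-0.1, 0.0, 0.5]
gripper_width: -0.001
grasp_force: 0.0
```

servo_tool(motion=[-1,-0.13,0,0,0,-1,-0.3,0,0,0,-1,-0.47,0,0,0,-1,-0.64,0,0,0,-1,-0.8,0,0,0])

```text
time: 8.32
tool_pos: [0.4741, -0.0249, 0.0587]
tool_rot: [0.001, 0.644, 0.765, 0.0]
contact_force: [0.5, 0.5, -0.6]
gripper_width: -0.001
grasp_force: 0.1
```

Run:
```python
from h import *
go(-78,-170,.055); nuts()
i,_=eyes.grab_frame("scene"); cv2.imwrite("pics/s4.png",cv2.resize(i[140:340,190:390,::-1],(600,600),interpolation=2))
```

```text
t 8.325 tcp [ 0.474 -0.025  0.059] plate mm [-76.  21.] xaxis deg 99.9 y 9.9 zz -0.9999966913678437
shift units [-1.589 -0.01   0.033] turn units -0.002 F [ 0.5  0.5 -0.6] w -0.0013911044592139054
102 [266.2 185.8] world [0.609 0.052] plate mm [70. 73.]
52 [346.3 215.9] world [ 0.511 -0.196] plate mm [ -70. -155.]
```

View pics/s4.png

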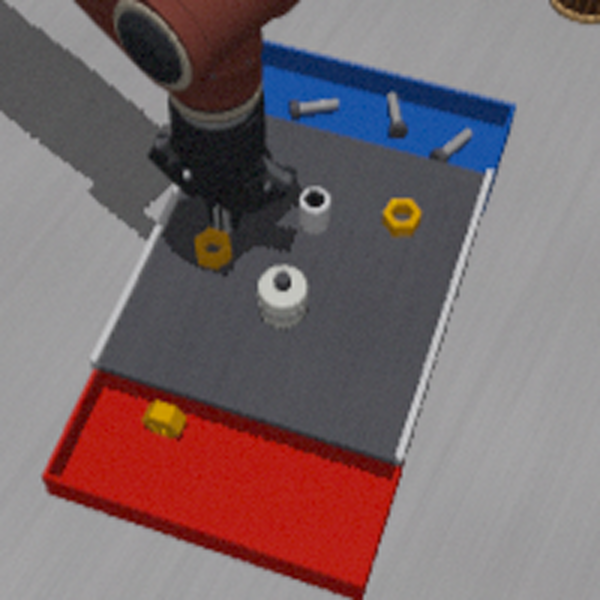

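Nut b is square in front of the fingers at (213,248). Nut a has landed tilted near the plate end at (165,420), so I'll bring b to about y=-108 and shift it towards -x before dropping it, to avoid it landing on a.

servo_tool(motion=[-1,-0.15,0,0.02,0,-1,-0.35,0,0.03,0,-1,-0.55,-0.01,0.03,0,-1,-0.75,-0.01,0.03,0,-1,-0.86,-0.01,0.03,0])

```text
time: 9.05
tool_pos: [0.4899, -0.1262, 0.0539]
tool_rot: [0.0, 0.644, 0.765, 0.0]
contact_force: [-0.1, 0.4, -0.1]
gripper_width: 0.003
grasp_force: 0.2
```

servo_tool(motion=[-1,0.08,0,0,0,-1,0.1,0,-0.3,0,-1,0.1,0,-0.5,0,-1,0.1,0,-0.5,0])

```text
time: 9.55
tool_pos: [0.489, -0.1126, 0.1158]
tool_rot: [0.002, 0.643, 0.766, 0.001]
contact_force: [0.1, -0.0, -0.8]
gripper_width: 0.006
grasp_force: 0.0
```

Run:
```python
from h import *
go(-38,-108,.056); nuts()
i,_=eyes.grab_frame("scene"); cv2.imwrite("pics/s5.png",cv2.resize(i[140:340,190:390,::-1],(600,600),interpolation=2))
```

```text
t 9.55 tcp [ 0.489 -0.113  0.116] plate mm [-77. -68.] xaxis deg 100.0 y 10.0 zz -0.999989767882982
shift units [-0.33   0.323  0.501] turn units 0.0 F [ 0.1 -0.  -0.8] w 0.005583056045436009
99 [266.2 185.9] world [0.609 0.052] plate mm [69. 73.]
```

View pics/s5.png

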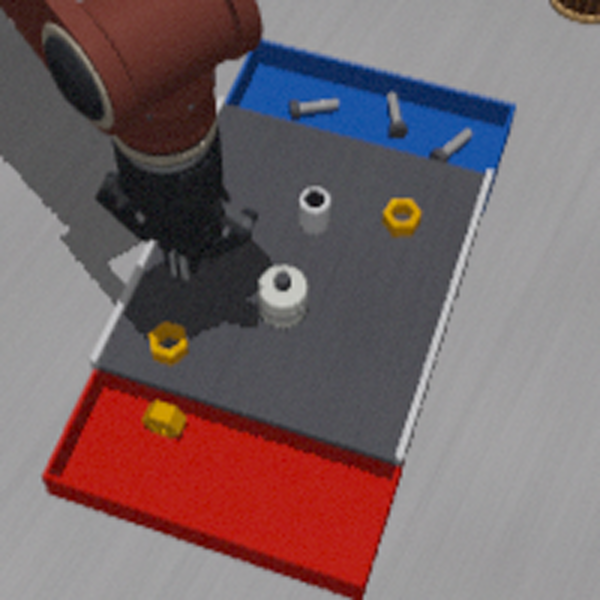

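Run:
```python
from h import *
for u,v,z in ((168,341,.062),(164,420,.025),(402,214,.062)):
    w=at("scene",(190+u/3,140+v/3),z)[:2]; print(np.round((w-C)@R*1000))
```

```text
[ -81. -110.]
[ -67. -163.]
[69. 75.]
```

servo_tool(motion=[-1,-0.2,0.2,0,0,-1,-0.35,0.31,0,0,-1,-0.35,0.31,0.25,0,-1,-0.35,0.31,0.5,0,-1,-0.35,0.31,0.5,0])

```text
time: 10.28
tool_pos: [0.5303, -0.1474, 0.0512]
tool_rot: [-0.002, 0.643, 0.766, -0.0]
contact_force: [-0.2, 0.4, 0.6]
gripper_width: 0.001
grasp_force: 0.0
```

servo_tool(motion=[-1,0,-0.08,0,0,-1,0,-0.16,0,0,-1,0,-0.24,0,0,-1,0,-0.3,0,0,-1,0,-0.3,0,0])

```text
time: 10.9
tool_pos: [0.4955, -0.1544, 0.0538]
tool_rot: [0.0, 0.644, 0.765, -0.0]
contact_force: [-0.4, 0.9, 0.0]
gripper_width: -0.0
grasp_force: 0.0
```

servo_tool(motion=[-1,0,0.08,0,0,-1,0,0.1,-0.3,0,-1,0,0.1,-0.5,0,-1,0.4,0,-0.5,0,-1,0.4,-0.1,-0.5,0])

```text
time: 11.52
tool_pos: [0.4761, -0.1073, 0.114]
tool_rot: [0.0, 0.642, 0.767, 0.0]
contact_force: [0.2, 0.8, -0.4]
gripper_width: -0.001
grasp_force: 0.0
```

Run:
```python
from h import *
go(-105,-68,.056)
i,_=eyes.grab_frame("scene"); cv2.imwrite("pics/s6.png",cv2.resize(i[140:340,190:390,::-1],(600,600),interpolation=2))
```

```text
t 11.525 tcp [ 0.476 -0.107  0.114] plate mm [-89. -61.] xaxis deg 100.1 y 10.1 zz -0.9999998004579232
shift units [-0.06  -0.136  0.483] turn units 0.003 F [ 0.2  0.8 -0.4] w -0.0009955386071515268
```

View pics/s6.png

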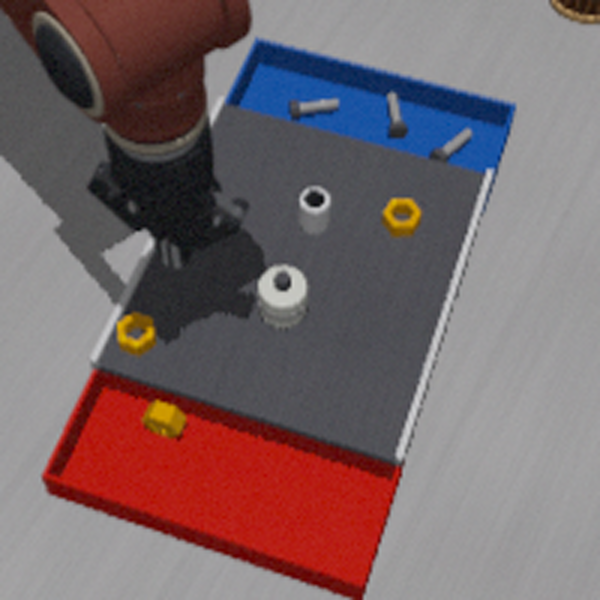

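Nut b is now at (136,331), about x=-107 on the plate, to the side of nut a. I'll lower behind it and push it off.

servo_tool(motion=[-1,-0.04,-0.14,0.1,0,-1,-0.04,-0.14,0.25,0,-1,-0.04,-0.14,0.4,0,-1,-0.04,-0.14,0.48,0,-1,-0.04,-0.14,0.48,0])

```text
time: 12.2
tool_pos: [0.4597, -0.1164, 0.0547]
tool_rot: [-0.001, 0.643, 0.766, -0.0]
contact_force: [-0.2, -0.3, 0.5]
gripper_width: 0.001
grasp_force: 0.0
```

servo_tool(motion=[-1,-0.15,0,0,0,-1,-0.3,0,0,0,-1,-0.45,0,0,0,-1,-0.6,0,0,0,-1,-0.74,0,0,0])

```text
time: 12.82
tool_pos: [0.4758, -0.2058, 0.0562]
tool_rot: [0.0, 0.644, 0.765, -0.0]
contact_force: [-0.3, 0.2, 0.3]
gripper_width: 0.0
grasp_force: 0.0
```

servo_tool(motion=[-1,-0.1,0,0,0,-1,-0.16,0,0,0,-1,-0.16,0,0,0,-1,-0.16,0,-0.4,0,-1,-0.16,0,-0.8,0])

```text
time: 13.45
tool_pos: [0.4781, -0.2221, 0.1523]
tool_rot: [-0.001, 0.643, 0.766, -0.0]
contact_force: [0.4, -0.2, 0.8]
gripper_width: 0.004
grasp_force: 0.0
```

Run:
```python
from h import *
go(70,117)
nuts()
i,_=eyes.grab_frame("scene"); cv2.imwrite("pics/s7.png",cv2.resize(i[140:340,190:390,::-1],(600,600),interpolation=2))
```

```text
t 13.45 tcp [ 0.478 -0.222  0.152] plate mm [-107. -174.] xaxis deg 100.0 y 10.0 zz -0.9999970162267354
shift units [2.428e+00 1.471e+00 2.000e-03] turn units -0.001 F [ 0.4 -0.2  0.8] w 0.0035581747527362443
101 [266.1 185.8] world [0.609 0.052] plate mm [70. 73.]
50 [346.3 216.3] world [ 0.51  -0.196] plate mm [ -71. -154.]
```

View pics/s7.png

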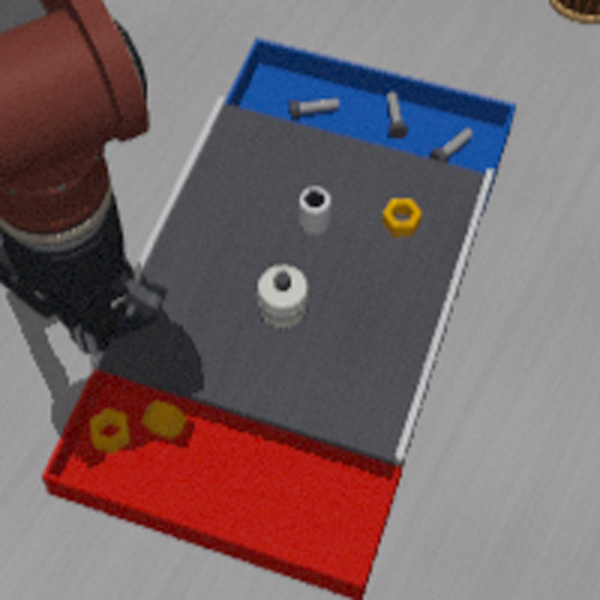

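Nut b is in the pan at (110,430), beside nut a at (165,420). Nut c is next.

servo_tool(motion=[-1,0.2,0.12,-0.1,0,-1,0.45,0.27,-0.2,0,-1,0.7,0.4,-0.2,0,-1,0.93,0.5,-0.2,0])

```text
time: 14.05
tool_pos: [0.5187, -0.1012, 0.1757]
tool_rot: [-0.0, 0.643, 0.766, 0.0]
contact_force: [-0.1, -0.2, 0.6]
gripper_width: 0.001
grasp_force: 0.0
```

servo_tool(motion=[-1,0.25,0.16,0,0,-1,0.5,0.32,0,0,-1,0.75,0.48,0,0,-1,0.93,0.6,0,0])

```text
time: 14.55
tool_pos: [0.5702, 0.0214, 0.1753]
tool_rot: [-0.001, 0.643, 0.766, -0.0]
contact_force: [1.1, 0.2, -0.3]
gripper_width: 0.006
grasp_force: 0.0
```

servo_tool(motion=[-1,0.3,0.18,0,0,-1,0.55,0.36,0.1,0,-1,0.57,0.37,0.2,0,-1,0.57,0.37,0.2,0,-1,0.57,0.37,0.2,0])

```text
time: 15.18
tool_pos: [0.602, 0.0937, 0.1521]
tool_rot: [-0.0, 0.644, 0.765, -0.0]
contact_force: [-0.0, 0.8, 0.9]
gripper_width: 0.003
grasp_force: 0.0
```

Run:
```python
from h import *
go(70,117,.055)
```

```text
t 15.175 tcp [0.602 0.094 0.152] plate mm [ 70. 115.] xaxis deg 99.9 y 9.9 zz -0.9999999092630791
shift units [ 0.014 -0.     0.809] turn units -0.003 F [-0.   0.8  0.9] w 0.0027860116771283817
```

servo_tool(motion=[-1,0.01,0,0.3,0,-1,0.01,0,0.55,0,-1,0.01,0,0.73,0,-1,0.01,0,0.8,0,-1,0.01,0,0.8,0])

```text
time: 15.8
tool_pos: [0.6023, 0.0955, 0.0562]
tool_rot: [-0.0, 0.643, 0.765, -0.0]
contact_force: [0.2, -0.1, 0.2]
gripper_width: -0.001
grasp_force: 0.0
```

servo_tool(motion=[-1,-0.13,0,0,0,-1,-0.3,0,0,0,-1,-0.47,0,0,0,-1,-0.64,0,0,0,-1,-0.8,0,0,0])

```text
time: 16.42
tool_pos: [0.619, -0.0007, 0.0562]
tool_rot: [0.0, 0.644, 0.765, 0.0]
contact_force: [0.0, 0.3, 0.2]
gripper_width: 0.001
grasp_force: 0.2
```

servo_tool(motion=[-1,-0.17,0,0,0,-1,-0.34,0,0,0,-1,-0.51,0,0,0,-1,-0.68,0,0,0,-1,-0.8,0,0,0])

```text
time: 17.05
tool_pos: [0.6355, -0.0949, 0.0561]
tool_rot: [0.0, 0.644, 0.765, -0.0]
contact_force: [0.5, -0.5, 0.2]
gripper_width: 0.005
grasp_force: 0.0
```

Run:
```python
from h import *
go(70,-172,.056)
i,_=eyes.grab_frame("scene"); cv2.imwrite("pics/s8.png",cv2.resize(i[140:340,190:390,::-1],(600,600),interpolation=2))
```

```text
t 17.05 tcp [ 0.635 -0.095  0.056] plate mm [ 70. -76.] xaxis deg 99.9 y 9.9 zz -0.9999999928005325
shift units [-0.798 -0.001  0.001] turn units -0.002 F [ 0.5 -0.5  0.2] w 0.00529496048277627
```

View pics/s8.png

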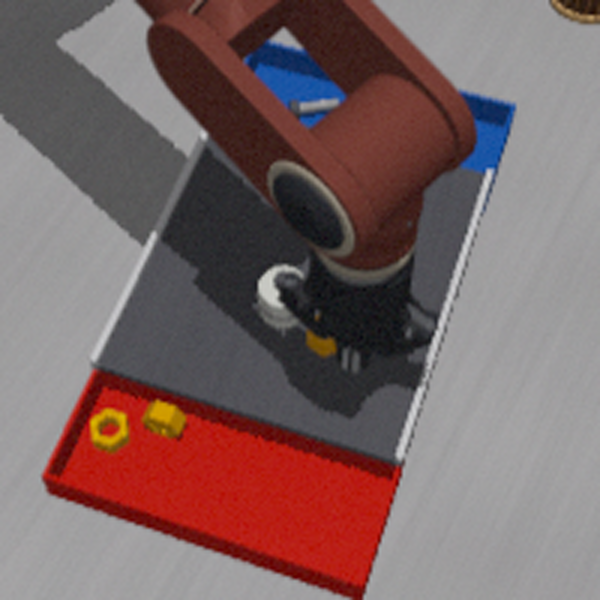

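Nut c has slipped past the fingers on the filter side, at (322,345). I'll lift clear and locate it again; I've used all 10 picture views, so it's numbers only from here.

servo_tool(motion=[-1,0,0,-0.25,0,-1,0,0,-0.5,0,-1,0,0,-0.8,0,-1,0.4,0.2,-0.8,0,-1,0.8,0.3,-0.8,0])

```text
time: 17.73
tool_pos: [0.6551, 0.0082, 0.1532]
tool_rot: [0.001, 0.644, 0.765, 0.001]
contact_force: [0.1, 0.4, -0.9]
gripper_width: -0.004
grasp_force: 0.0
```

```bash
cat >> h.py <<'E'
def snuts(z=.058):
    img,d=eyes.grab_frame("scene"); h=cv2.cvtColor(img,cv2.COLOR_RGB2HSV)
    m=cv2.inRange(h,(14,150,60),(30,255,255)); m[:140]=0;m[340:]=0;m[:,:190]=0;m[:,390:]=0
    m=cv2.morphologyEx(m,cv2.MORPH_CLOSE,np.ones((5,5)))
    n,_,st,ce=cv2.connectedComponentsWithStats(m)
    for i in range(1,n):
        if st[i,4]>15:
            u=ce[i]; print("S",st[i],np.round((at("scene",u,z)[:2]-C)@R*1000),"if in pan",np.round((at("scene",u,.018)[:2]-C)@R*1000),"depth pt",np.round(world("scene",d,u)[:,2:],3))
def things():
    for n,z in (("fuel_filter",.088),("socket",.086)):
        for r in models.regions_of("top",n)[:2]: print(n,round(r["p"],2),np.round((at("top",r["pixel"],z)[:2]-C)@R*1000),r["mask"].sum())
E
python3 - <<'E'
from h import *
snuts();nuts();tool();things()
E
```

```text
S [292 244  13  15 147] [ 40. -59.] if in pan [ 34. -38.] depth pt [[0.049]]
S [238 273  14  13 124] [ -60. -175.] if in pan [ -70. -158.] depth pt [[0.036]]
S [220 276  13  15 149] [ -98. -198.] if in pan [-110. -182.] depth pt [[0.006]]
101 [310.  186.5] world [ 0.605 -0.085] plate mm [ 42. -62.]
154 [351.6 222.8] world [ 0.489 -0.212] plate mm [ -94. -166.]
t 17.825 tcp [0.654 0.012 0.152] plate mm [107.  25.] xaxis deg 100.2 y 10.2 zz -0.9999985846394243
fuel_filter 0.64 [-14. -51.] 161
fuel_filter 0.45 [159. 449.] 835
socket 0.64 [-137. -433.] 499
socket 0.61 [  1. -48.] 163
```

servo_tool(motion=[-1,-0.1,-0.15,0,0.2,-1,-0.2,-0.3,0,0.4,-1,-0.3,-0.45,0,0.6,-1,-0.37,-0.57,0,0.8,-1,-0.37,-0.57,0,1])

```text
time: 18.55
tool_pos: [0.5934, -0.0504, 0.1519]
tool_rot: [0.0, 0.889, 0.458, -0.0]
contact_force: [0.1, 0.1, 0.2]
gripper_width: -0.001
grasp_force: 0.0
```

servo_tool(motion=[-1,0,0,0,0.2,-1,0,0,0,0.4,-1,0,0,0,0.6,-1,0,0,0,0.8,-1,0,0,0,1])

```text
time: 19.18
tool_pos: [0.5941, -0.0497, 0.152]
tool_rot: [0.0, 0.997, 0.083, -0.0]
contact_force: [0.2, -0.2, -0.1]
gripper_width: -0.003
grasp_force: 0.0
```

Run:
```python
from h import *
go(38,-18,.056,10); snuts()
p=eyes.grab_frame("scene")
def white(im):
    h=cv2.cvtColor(im,cv2.COLOR_RGB2HSV); m=cv2.inRange(h,(0,0,150),(180,60,255))[200:260,260:312]
    n,_,st,ce=cv2.connectedComponentsWithStats(m); i=1+np.argmax(st[1:,4]); return st[i],ce[i]
print(white(p[0])); print(white(cv2.imread("pics/scene.png")[:,:,::-1].copy()))
```

```text
t 19.175 tcp [ 0.594 -0.05   0.152] plate mm [ 37. -25.] xaxis deg 9.5 y -80.5 zz -0.9999998893829819
shift units [ 0.005 -0.055  0.8  ] turn units -0.011 F [ 0.2 -0.2 -0.1] w -0.0032661381504786252
S [292 244  13  15 149] [ 40. -59.] if in pan [ 34. -38.] depth pt [[0.052]]
S [238 273  14  13 124] [ -60. -175.] if in pan [ -70. -158.] depth pt [[0.034]]
S [220 276  13  15 150] [ -98. -198.] if in pan [-110. -183.] depth pt [[0.002]]
(array([16, 33,  9, 10, 38], dtype=int32), array([19.23684211, 37.86842105]))
(array([ 16,  29,  16,  14, 139], dtype=int32), array([23.76978417, 35.58992806]))
```

servo_tool(motion=[-1,0.02,-0.065,0.1,-0.01,-1,0.02,-0.065,0.35,-0.01,-1,0.02,-0.065,0.6,-0.01,-1,0.02,-0.065,0.8,-0.01,-1,0.02,-0.065,0.8,-0.01])

```text
time: 19.9
tool_pos: [0.593, -0.0395, 0.0528]
tool_rot: [-0.001, 0.996, 0.091, -0.003]
contact_force: [-0.3, 0.1, 0.1]
gripper_width: 0.001
grasp_force: 0.0
```

servo_tool(motion=[-1,0,0.08,0,0,-1,0,0.16,0,0,-1,0,0.24,0,0,-1,0,0.32,0,0,-1,0,0.38,0,0])

```text
time: 20.52
tool_pos: [0.6041, -0.0857, 0.0567]
tool_rot: [0.0, 0.996, 0.09, 0.0]
contact_force: [-0.0, 0.5, 1.8]
gripper_width: -0.006
grasp_force: 1.1
```

Run:
```python
from h import *
go(40,-172,.056,10); snuts();nuts()
```

```text
t 20.525 tcp [ 0.604 -0.086  0.057] plate mm [ 41. -62.] xaxis deg 10.3 y -79.7 zz -0.9999996524127805
shift units [-0.014  0.918  0.006] turn units 0.008 F [-0.   0.5  1.8] w -0.005773350667161497
S [378 140  12   4  21] [168. 383.] if in pan [167. 424.] depth pt [[0.023]]
S [290 255  13  15 146] [ 44. -91.] if in pan [ 38. -71.] depth pt [[0.054]]
S [238 273  14  13 126] [ -60. -175.] if in pan [ -70. -159.] depth pt [[0.036]]
S [220 276  13  15 147] [ -98. -198.] if in pan [-110. -182.] depth pt [[0.007]]
53 [346.3 216. ] world [ 0.511 -0.197] plate mm [ -70. -155.]
95 [354.7 226.8] world [ 0.477 -0.221] plate mm [-108. -173.]
```

servo_tool(motion=[-1,0,-0.06,0,0,-1,0.04,-0.06,0,0,-1,0.04,0.05,0,0,-1,0.04,0.15,0,0,-1,0.04,0.25,0,0])

```text
time: 21.25
tool_pos: [0.6139, -0.1148, 0.0561]
tool_rot: [0.0, 0.996, 0.09, 0.0]
contact_force: [0.7, 0.1, -0.1]
gripper_width: 0.006
grasp_force: 0.1
```

Run:
```python
from h import *
go(44,-172,.056,10); snuts()
```

```text
t 21.25 tcp [ 0.614 -0.115  0.056] plate mm [ 46. -92.] xaxis deg 10.3 y -79.7 zz -0.9999999962658859
shift units [-0.018  0.666  0.001] turn units 0.008 F [ 0.7  0.1 -0.1] w 0.005718431440116657
S [287 266  13  14 131] [  47. -122.] if in pan [  41. -103.] depth pt [[0.051]]
S [238 273  14  13 124] [ -60. -175.] if in pan [ -70. -158.] depth pt [[0.037]]
S [220 276  13  15 150] [ -98. -198.] if in pan [-110. -182.] depth pt [[0.003]]
```

Nut c is centred on the fingers, at (47,-122) with the TCP at (46,-92). I'll finish the push.

servo_tool(motion=[-1,0.005,0.1,0,0,-1,0.01,0.22,0,0,-1,0.01,0.34,0,0,-1,0.01,0.46,0,0,-1,0.01,0.58,0,0])

```text
time: 21.92
tool_pos: [0.6276, -0.183, 0.056]
tool_rot: [0.0, 0.996, 0.09, -0.0]
contact_force: [0.0, -0.4, 0.2]
gripper_width: -0.0
grasp_force: 0.0
```

servo_tool(motion=[-1,0,0.1,0,0,-1,0,0.1,0,0,-1,0,0.1,-0.3,0,-1,0,0.1,-0.6,0,-1,0,0.1,-0.9,0])

```text
time: 22.55
tool_pos: [0.6294, -0.1931, 0.165]
tool_rot: [-0.0, 0.996, 0.091, -0.0]
contact_force: [0.1, -0.3, -0.4]
gripper_width: 0.001
grasp_force: 0.0
```

servo_tool(motion=[-1,-0.25,0.2,0,0,-1,-0.5,0.4,0,0,-1,-0.75,0.6,0,0,-1,-1,0.8,0,0,-1,-1,0.8,0,0])

```text
time: 23.18
tool_pos: [0.5276, -0.3108, 0.164]
tool_rot: [-0.0, 0.996, 0.089, -0.0]
contact_force: [-0.1, 0.6, -0.2]
gripper_width: 0.0
grasp_force: 0.0
```

Run:
```python
from h import *
tool(); snuts(); nuts()
img,d=eyes.grab_frame("top")
for n in ["fuel_filter","socket","nut_a"]:
    for r in models.regions_of("top",n)[:5]:
        ys,xs=np.nonzero(r["mask"]); w=world("top",d,np.c_[xs,ys])
        print(n,round(r["p"],2),np.round(r["pixel"]),len(xs),np.round(np.median(w,0),3))
```

```text
t 23.175 tcp [ 0.528 -0.311  0.164] plate mm [ -73. -270.] xaxis deg 10.2 y -79.8 zz -0.9999999465958785
S [238 273  14  13 127] [ -60. -175.] if in pan [ -70. -159.] depth pt [[0.035]]
S [221 276  12  15 145] [ -98. -198.] if in pan [-110. -182.] depth pt [[0.007]]
S [280 294  14  16 157] [  55. -196.] if in pan [  49. -181.] depth pt [[0.007]]
82 [344.5 179.2] world [ 0.626 -0.194] plate mm [  44. -172.]
154 [351.6 222.9] world [ 0.489 -0.212] plate mm [ -94. -167.]
fuel_filter 0.68 [145. 237.] 881 [0.459 0.425 0.086]
fuel_filter 0.48 [310. 202.] 159 [ 0.557 -0.076  0.087]
socket 0.49 [356. 192.] 2253 [ 0.598 -0.235  0.004]
socket 0.46 [342. 214.] 59 [ 0.514 -0.202  0.031]
socket 0.38 [279. 206.] 61 [0.54  0.012 0.085]
nut_a 0.65 [412. 158.] 590 [ 0.687 -0.414  0.069]
nut_a 0.55 [343. 176.] 63 [ 0.633 -0.202  0.019]
nut_a 0.46 [343. 216.] 46 [ 0.513 -0.202  0.032]
```

```bash
python3 -c "
from plant import job_done; print(job_done())"
```

```text
the job is handed in; nothing more can be done
None
```

All three nuts are in the red pan and the job is handed in at about 23 s; nut a leans on the pan wall, the filter reads unmoved and the socket within 3 mm, and I didn't re-measure the things on the bench.

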